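Reload the thread stand

TASK

Reload the thread stand: pull up the spring plunger, slide the tube all the way towards the open front end to its last hole and let the plunger drop fully home there; then put every bare card core in the wooden tray and slide every full spool on the bench right down over a spindle of its own. When all that is done, lift the plunger again, slide the loaded tube back to its first hole under the guide bar and let the plunger drop fully home, leaving the brush jar, vase and mallet where they are.

Things in the scene. Friction and masses are not known exactly. Their poses are not given: they have to be found in the camera images.
- stand: Thread stand fixed to the bench. Origin: on the bench under its middle; its x axis runs along a square drilled steel bar (25 mm, 360 mm long, top 55 mm above the bench) from the open front end (-x, nearer the robot) to the guide bar end (+x); z up. Grey end blocks 60 mm high at x = -175 and +195 mm.
- guide_bar (a point): Middle of the 12 mm round guide bar that runs across the stand (along its y), 208 mm above the bench, on two posts 165 mm to either side. In the working position it lies right over the three spindles, so nothing can be put on or taken off there.
- hole_first (a point): Mouth of the first (working) hole in the bar's top face, 14 mm wide: stand x = +20 mm. A middle hole lies 60 mm nearer the front end.
- hole_last (a point): Mouth of the last (loading) hole in the bar's top face, 14 mm wide: stand x = -100 mm, the hole nearest the open front end.
- sleeve (a joint): Position in m of the white square tube (38 mm, top 61.5 mm above the bench) that slides on the bar: 0 with the plunger over the first hole, growing along the stand's -x, 0.060 at the middle, 0.120 at the last hole; it ends at -0.015 and 0.135. 2.5 N of friction; it stays where left. It carries the plunger and, 110 mm behind it (+x), a deck 60 x 260 mm with the spindles.
- plunger (a joint): Lift in m of the spring plunger on the tube: 0 = home in a hole, 0.018 = fully up. Its 10 mm ball-ended pin reaches 10 mm into a hole: lift it 12 mm or more to move the tube. The spring pushes down with 5 N (home) to 9.5 N (up). Let go between holes, the pin rides on the bar (joint about 0.010); it drops in within about 2 mm of a hole's centre.
- knob (a point): Grip point on the axis of the plunger's black knob, 95 mm above the bench when home; the knob is an upright cylinder 25 mm in diameter from 15 mm below to 9 mm above this point, then a lip 31 mm in diameter, its top 17 mm above the point. It is taken from above and pulled straight up. It moves with tube and plunger.
- spindle_a (a point): Foot of the left (stand's +y) upright steel spindle, on the deck's top face, 69.5 mm above the bench; z up. Spindle 18 mm in diameter, 64 mm tall, its top 8 mm tapered to 8 mm. Neighbouring spindles are 100 mm apart. It moves with the tube.
- spindle_b (a point): Foot of the middle upright steel spindle, on the deck's top face, 69.5 mm above the bench; z up. Spindle 18 mm in diameter, 64 mm tall, its top 8 mm tapered to 8 mm. Neighbouring spindles are 100 mm apart. It moves with the tube.
- spindle_c (a point): Foot of the right (stand's -y) upright steel spindle, on the deck's top face, 69.5 mm above the bench; z up. Spindle 18 mm in diameter, 64 mm tall, its top 8 mm tapered to 8 mm. Neighbouring spindles are 100 mm apart. It moves with the tube.
- spool_a: Full spool of cream waxed thread, standing on the bench at the start: solid straight cylinder 56 mm in diameter, 56 mm tall, with a 24 mm bore right through; about 0.18 kg. Origin at its centre, 28 mm above its foot; z along the bore. Two or three of the full spools are present.
- spool_b: Full spool of cream waxed thread, standing on the bench at the start: solid straight cylinder 56 mm in diameter, 56 mm tall, with a 24 mm bore right through; about 0.18 kg. Origin at its centre, 28 mm above its foot; z along the bore. Two or three of the full spools are present.
- spool_c: Full spool of cream waxed thread, standing on the bench at the start: solid straight cylinder 56 mm in diameter, 56 mm tall, with a 24 mm bore right through; about 0.18 kg. Origin at its centre, 28 mm above its foot; z along the bore. Two or three of the full spools are present.
- core_a: Bare card core (spent spool) standing on the left spindle at the start: tube 38 mm in diameter, 56 mm tall, 24 mm bore, 0.04 kg. Origin at its centre, 28 mm above its foot; z along the bore. Two or three of the cores are present.
- core_b: Bare card core (spent spool) standing on the middle spindle at the start: tube 38 mm in diameter, 56 mm tall, 24 mm bore, 0.04 kg. Origin at its centre, 28 mm above its foot; z along the bore. Two or three of the cores are present.
- core_c: Bare card core (spent spool) standing on the right spindle at the start: tube 38 mm in diameter, 56 mm tall, 24 mm bore, 0.04 kg. Origin at its centre, 28 mm above its foot; z along the bore. Two or three of the cores are present.
- tray: Open light wooden tray for the cores, fixed on the bench: 150 x 150 mm, 45 mm high, walls and floor 6 mm thick. Origin: centre of its underside; x and y along its sides.
- brush_jar: Bystander: glass jar 72 mm in diameter, 90 mm tall, with three brushes (190 mm tall in all). Origin: centre of its underside.
- vase: Bystander: small terracotta vase 84 mm in diameter, 105 mm tall. Origin: centre of its underside.
- mallet: Bystander: wooden mallet 240 mm long, lying on the bench. Origin: a point on the bench under its handle or head.
Things that resemble listed ones, but are neither listed nor needed, are in the scene too. Leave any grey or pink look-alike of the tray alone.

How it is judged:
By the outcome, as a careful person would: the job done as asked, in the order asked, and still so for the second after the job is handed in, with the robot touching nothing.
Of spool_a, spool_b, spool_c only 2 to 3 are there at a start; the rules pass over those that are not, and their reading is None.
Of core_a, core_b, core_c only 2 to 3 are there at a start; the rules pass over those that are not, and their reading is None.
At some moment in a run one of spool_a, spool_b, spool_c may be knocked a few centimetres aside while the robot is not near it.
It also fails if it takes over 210 s, if anything falls off the work surface, if the arm or the gripper's body presses on something with over 40 N, if the wrist force passes 120 N, or if a joint passes its speed limit or range.

ROBOT

A 7-joint arm with a two-finger parallel gripper is mounted at the origin on the work surface. World frame = base frame: x ahead of the robot, y to its left, z up, the work surface at z = 0. Lengths are in mm, angles in degrees, forces in N, time in s.
With the tool pointing down it reaches from about 425 to 825 mm from the base axis. Payload 3.6 kg.
Tool frame: the origin (TCP) lies midway between the tips of the shut fingers; the grasp point (between the pads) lies env.grasp_offset behind it (env.grasp_offset is the distance from the TCP to the grasp point, in mm); z points along the fingers, y is the line along which they close (so a half turn about z gives the same grasp; the last joint's range is limited). The gripper opens to 93 mm and grips with 3 to 60 N. Pads are 15 mm wide; open, the fingers measure 128 mm over their backs; the gripper's body (75 mm by 188 mm) begins 65 mm behind the grasp point.
Start: joints at [-76.347, 35.231, -0.722, 81.555, 0.464, 63.22, -2.315], TCP at [170.082, 627.323, 218.64] pointing down, gripper open.
Joint ranges: [-178.69, 178.69], [-17.37, 117.87], [-77.05, 75.6], [15.02, 138.74], [-78.02, 258.01], [0.78, 113.62], [-162.83, 162.83]. Speed limits (degrees/s): [159.86, 159.86, 180, 180, 180, 180, 180].

INTERFACE

Orientations are given as a 3x3 rotation matrix whose columns are the frame's x, y, z axes.
In Python, from plant import env, snapshot, camera_info, ticket gives the robot as it stands.
- The arm moves only by the shell command python3 -m jog 'ROWS' [OPENING]. ROWS is JSON, a list of rows, each a list of 4 numbers: the shift along the tool's x, y, z in m, then the turn about the tool's z in degrees. In form: [[x, y, z, spin], ...]. A call has 1 to 20 rows; each row shifts and turns the commanded pose from where the row before left it, along the tool's axes as they then stand; what a row does not reach is not made up. A row lasts 1/12 s, in which the tool goes at most 41.7 mm and 7.16 degrees, less where a joint would pass 70% of its speed; a pose out of reach is approached as far as the arm can. A call with a gripper value outside its range is refused whole. OPENING is the closure, from 0 (fully open) to 1 (shut), set as the call begins (- or left out, the last holds). The fingers move at their own pace and stop on an object; the grip force is fixed at half the most. Time passes only in rows, so rows that do not move let the fingers close. It gives the time, the measured TCP pose, the force, the opening and the grip force at its end, in the units of the state.
- env.read_state(): the state, without advancing time (a new reading comes with each control period).
- snapshot(name): name is "side" or "top" or "wrist"; returns the picture (420x560x3 uint8, red, green, blue); there is no depth.
- camera_info(name): a dict with "fx", "fy", "cx", "cy" (pixels), "pose" (4x4, takes a point from camera to world coordinates); the wrist camera has in their place "hand_eye" (4x4, takes a point from camera to tool coordinates, whose origin is the TCP and whose axes are the flange's). Camera axes: x right, y up, looking along -z (the intrinsics and any distortion apply to the point x, -y, -z); pixel columns grow to the right and rows downward; lengths in mm; the calibration is good to about 2 mm. A picture is of the moment at which its call begins: read the wrist's pose just before it. camera_info takes no time and is no camera call.
- ticket.sign_off(): hands the job in; it is judged then, once.
The state is a dict: "time_s": time; "joints": joint angles; "dq": joint speeds; "joint_efforts": joint torques, N m; "tcp_pos": TCP position; "ee_rot": TCP orientation; "wrist_force": force on the tool from outside, world axes, zero at the start; "moment": the same for the moment, N m; "gripper_width": finger opening in mm; "finger_force": force on a finger pad.
Only numpy, scipy, OpenCV 4.12 (cv2) and the standard library are available. Lean on these libraries where they do the work, as an engineer would, in place of code of your own. Each camera call takes 0.05 s, during which the arm holds its last target. There are 200 camera calls.

## Working session

There is one attempt and no reset: what is moved stays moved. The work goes in short steps, Python scripts to look and compute and a shell command to move; the robot and the scene stay as the last step left them, time stands still between calls to the robot, and variables do not carry over. Pictures are saved under pics/ and viewed, at most 14 in all, crops included, and the job is handed in when it is done.

```bash
ls; mkdir -p pics
python3 - <<'E'
from plant import env,snapshot,camera_info
import cv2,numpy as np
s=env.read_state();print({k:np.round(v,3).tolist() for k,v in s.items()},env.grasp_offset)
for n in("top","side"):
    print(camera_info(n)); cv2.imwrite(f"pics/{n}0.png",cv2.resize(snapshot(n)[:,:,::-1],(800,600),interpolation=cv2.INTER_CUBIC))
print(camera_info("wrist"))
E
```

```text
pics
{'time_s': 0.0, 'joints': [-76.347, 35.289, -0.724, 81.639, 0.465, 63.219, -2.314], 'dq': [-0.057, -0.037, -0.103, 0.007, -0.035, -0.046, -0.052], 'joint_efforts': [-0.001, -45.894, 0.209, -16.575, -0.061, 0.02, 0.0], 'tcp_pos': [169.897, 626.595, 217.493], 'ee_rot': [[-0.965, 0.262, -0.001], [0.262, 0.965, -0.002], [-0.0, -0.003, -1.0]], 'wrist_force': [-0.231, -1.235, -0.137], 'moment': [0.038, -0.046, -0.036], 'finger_force': 0.0, 'gripper_width': 93.071} 18.8
{'fx': 453.9062868727781, 'fy': 453.9062868727781, 'cx': 271.89975324672434, 'cy': 207.8565016479426, 'pose': array([[-8.27954804e-02,  9.75327283e-01, -2.04649945e-01,
         1.73046852e+02],
       [-9.96549396e-01, -8.22347633e-02,  1.12581401e-02,
        -8.05460254e+01],
       [-5.84896863e-03,  2.04875902e-01,  9.78770481e-01,
         1.57663953e+03],
       [ 0.00000000e+00,  0.00000000e+00,  0.00000000e+00,
         1.00000000e+00]])}
{'fx': 531.3848374885049, 'fy': 531.3848374885049, 'cx': 282.22746795363753, 'cy': 204.25860235329702, 'pose': array([[-9.09629602e-01,  2.53495897e-01, -3.29110646e-01,
        -1.99983522e+01],
       [-4.14846538e-01, -5.95925615e-01,  6.87586367e-01,
         9.59260557e+02],
       [-2.18251410e-02,  7.61979325e-01,  6.47233475e-01,
         1.11777602e+03],
       [ 0.00000000e+00,  0.00000000e+00,  0.00000000e+00,
         1.00000000e+00]])}
{'fx': 363.7182160164769, 'fy': 363.7182160164769, 'cx': 281.911583032691, 'cy': 209.33526258904902, 'hand_eye': array([[-8.24274134e-04,  9.62169083e-01,  2.72451789e-01,
         7.51903532e+01],
       [ 9.99998833e-01,  1.14347332e-03, -1.01280854e-03,
         9.02778274e-01],
       [-1.28603441e-03,  2.72450636e-01, -9.62168903e-01,
        -1.66024984e+02],
       [ 0.00000000e+00,  0.00000000e+00,  0.00000000e+00,
         1.00000000e+00]])}
```

View pics/top0.png

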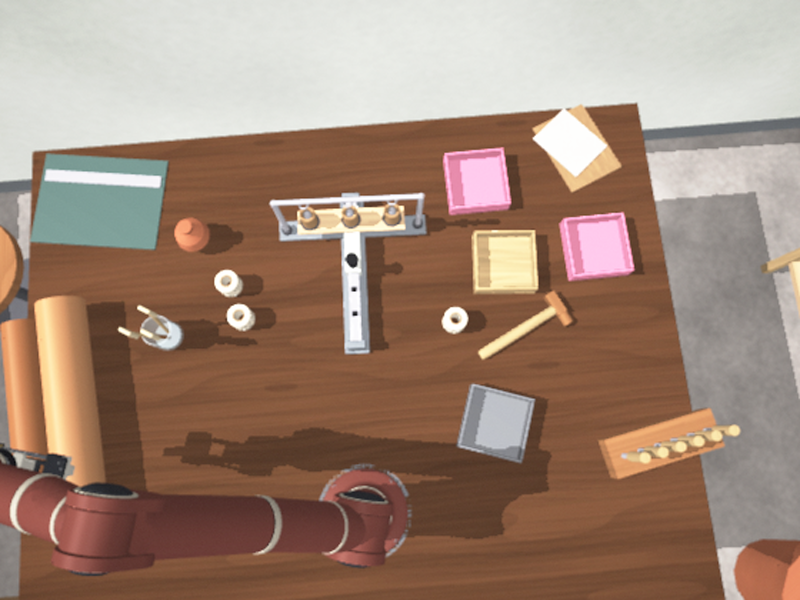

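View pics/side0.png

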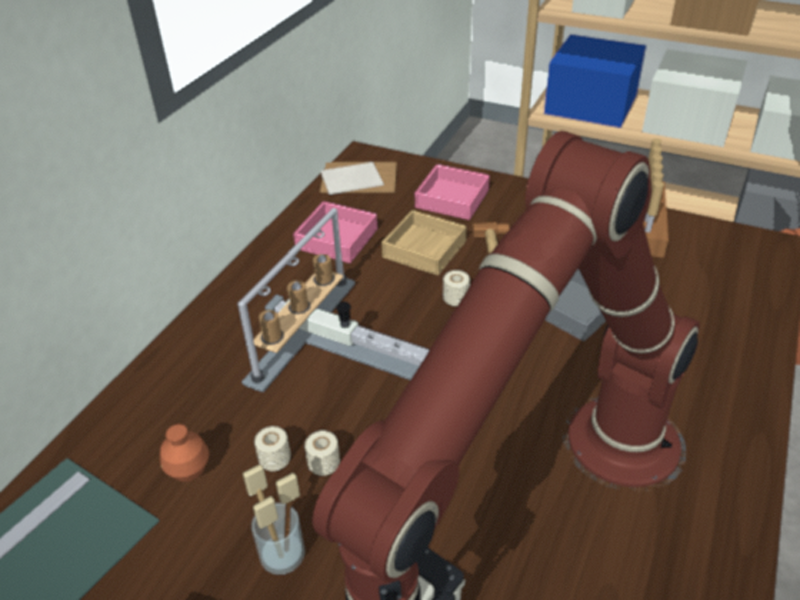

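The top view shows three spools (at 228,281; 240,316; 455,319), the knob (352,260), three cores under the guide bar (309/350/392,~213), the wooden tray (505,262), the jar (162,333), the vase (192,234) and the mallet. Next I'll take an enlarged crop.

```bash
cat > h.py <<'E'
from plant import env,snapshot,camera_info
import cv2,numpy as np
def cam(name,s=None):
    c=camera_info(name)
    if name!="wrist": return c,c["pose"]
    s=s or env.read_state(); T=np.eye(4);T[:3,:3]=s["ee_rot"];T[:3,3]=s["tcp_pos"]
    return c,T@c["hand_eye"]
def px2w(name,u,v,z,s=None):
    c,P=cam(name,s); d=P[:3,:3]@np.array([(u-c["cx"])/c["fx"],-(v-c["cy"])/c["fy"],-1.])
    o=P[:3,3]; return o+d*(z-o[2])/d[2]
def w2px(name,p,s=None):
    c,P=cam(name,s); q=P[:3,:3].T@(np.asarray(p,float)-P[:3,3])
    return c["cx"]+c["fx"]*q[0]/-q[2], c["cy"]-c["fy"]*q[1]/-q[2]
def tool(target,s=None):
    "shift in tool axes (m) to bring TCP to world target (mm)"
    s=s or env.read_state(); return np.round(np.array(s["ee_rot"]).T@(np.asarray(target)-s["tcp_pos"])/1000,4)
def yaw(s=None):
    "world angle of tool y axis"
    R=np.array((s or env.read_state())["ee_rot"]); return np.degrees(np.arctan2(R[1,1],R[0,1]))
def crop(im,x0,y0,w,h,f,name):
    cv2.imwrite("pics/"+name,cv2.resize(im[y0:y0+h,x0:x0+w,::-1],None,fx=f,fy=f,interpolation=cv2.INTER_CUBIC))
E
python3 - <<'E'
from h import *
im=snapshot("top"); crop(im,150,120,260,140,3,"topc.png")
f=.7
for n,u,v,z in [("sp1",228,281,56),("sp2",240,316,56),("sp3",455,319,56),("knob",352,260,112),("hole2",354,290,55),("hole3",355,313,55),("barend",357,350,55),("coreL",309,211,125),("coreM",350,211,125),("coreR",392,211,125),("tray",505,262,45),("guideL",274,204,208),("guideR",421,198,208)]:
    p=px2w("top",u*f,v*f,z); print(n,p.round(1),np.hypot(p[0],p[1]).round())
E
```

```text
sp1 [562.6 284.3  56. ] 630.0
sp2 [474.5 258.5  56. ] 540.0
sp3 [ 424.3 -251.3   56. ] 493.0
knob [574.3 -19.9 112. ] 575.0
hole2 [515.1 -17.   55. ] 515.0
hole3 [458.9 -15.3  55. ] 459.0
barend [370.  -13.6  55. ] 370.0
coreL [698.3  72.  125. ] 702.0
coreM [690.1 -24.2 125. ] 691.0
coreR [ 681.7 -122.7  125. ] 693.0
tray [ 556.1 -388.6   45. ] 678.0
guideL [691.2 140.  208. ] 705.0
guideR [ 677.4 -187.2  208. ] 703.0
```

View pics/topc.png

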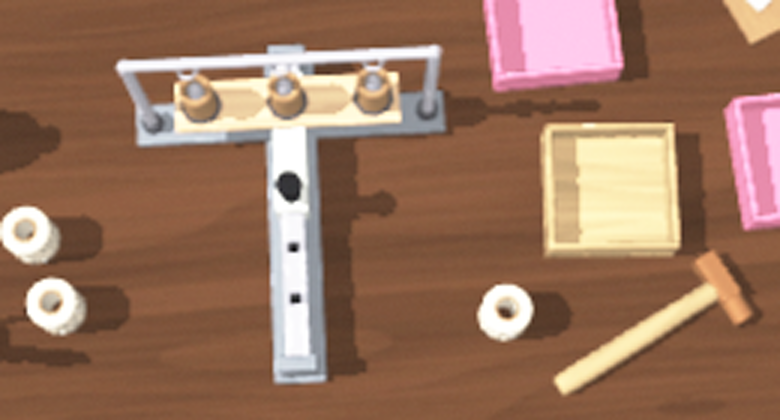

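```bash
python3 -m jog '[[0,0,0,-6.4],[0,0,0,-6.4],[0,0,0,0]]'; python3 -m jog '[[-0.0227,-0.0331,0,0],[-0.0227,-0.0331,0,0],[-0.0227,-0.0331,0,0],[-0.0227,-0.0331,0,0],[-0.0227,-0.0331,0,0],[-0.0227,-0.0331,0,0],[-0.0227,-0.0331,0,0],[-0.0227,-0.0331,0,0],[-0.0227,-0.0331,0,0],[-0.0227,-0.0331,0,0],[-0.0227,-0.0331,0,0],[-0.0227,-0.0331,0,0],[-0.0227,-0.0331,0,0],[-0.0227,-0.0331,0,0],[-0.0227,-0.0331,0,0],[-0.0227,-0.0331,0,0],[-0.0227,-0.0331,0,0],[-0.0227,-0.0331,0,0],[-0.0227,-0.0331,0,0],[0,0,0,0]]'
python3 - <<'E'
from h import *
s=env.read_state();print(np.round(s["joints"],1),np.round(s["tcp_pos"],1),yaw(s))
im=snapshot("wrist"); crop(im,0,0,560,420,1.42857,"w1.png")
for p in [(574,-20,112),(515,-17,55),(459,-15.3,55),(690,-24,133),(0.999*100+574,76,125)]: print(p,np.round(np.array(w2px("wrist",p,s))/.7))
E
```

```text
time_s: 0.4
tcp_pos: [170.1, 627.0, 218.2]
ee_rot: [[-0.999, 0.04, -0.001], [0.04, 0.999, -0.001], [0.0, -0.001, -1.0]]
wrist_force: [-0.0, -0.5, -0.4]
gripper_width: 93.5
finger_force: 0.0
time_s: 2.07
tcp_pos: [578.1, -29.9, 218.4]
ee_rot: [[-0.998, 0.058, 0.003], [0.058, 0.998, -0.008], [-0.004, -0.007, -1.0]]
wrist_force: [-0.3, -0.4, 0.4]
gripper_width: 93.2
finger_force: 0.0
[-1.4 28.7  3.1 94.1 -1.2 57.  88.6] [578.1 -29.9 218.4] 86.68629474670371
(574, -20, 112) [420. 286.]
(515, -17, 55) [418. 170.]
(459, -15.3, 55) [416.  71.]
(690, -24, 133) [424. 495.]
(673.9, 76, 125) [599. 453.]
```

View pics/w1.png

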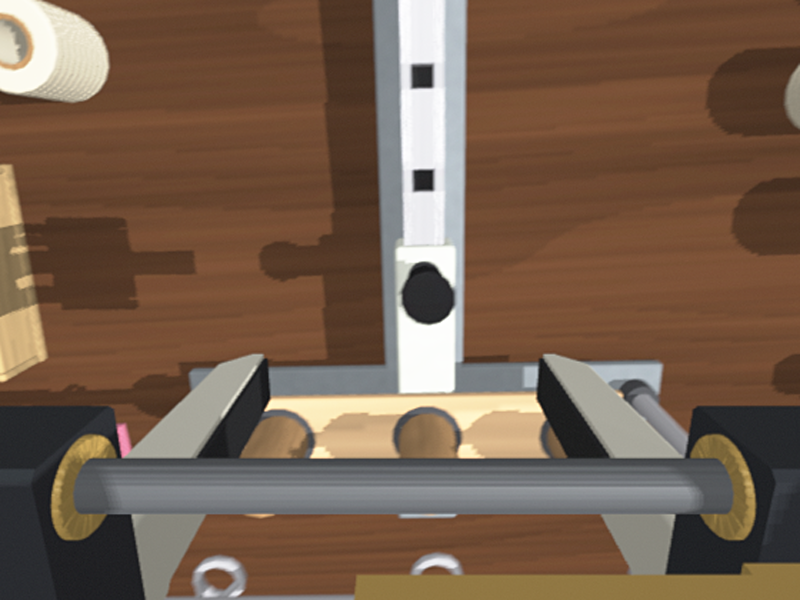

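The wrist view (up = towards the robot) shows the knob lip centred at (428,297), the holes at (424,180) and (423,76), and the finger pads at either side, with nothing in the way.

Run:
```python
from h import *
s=env.read_state();print(np.round(s["tcp_pos"],1),yaw(s))
for n,u,v,z in [("knob",428,297,112),("h2",424,180,55),("h3",423,76,55)]: print(n,px2w("wrist",u*.7,v*.7,z,s).round(1))
```

```text
[576.3 -25.  218.2] 86.92022192861192
knob [578.1 -10.7 112. ]
h2 [519.   -8.2  55. ]
h3 [459.5  -6.2  55. ]
```

```bash
python3 -m jog '[[0,0,0,0],[0,0,0,0],[0,0,0,0],[0,0,0,0]]' | head -2
python3 - <<'E'
from h import *
s=env.read_state();print(np.round(s["tcp_pos"],1),yaw(s))
im=snapshot("wrist"); g=im.max(2)
n,l,st,c=cv2.connectedComponentsWithStats((g<60).astype(np.uint8))
for i in range(1,n):
    if st[i,4]>60 and 260<c[i,0]<340: print(st[i],c[i].round(1),[px2w("wrist",*c[i],z,s).round(1) for z in(55,112)])
E
```

```text
time_s: 2.45
tcp_pos: [574.6, -17.0, 218.8]
[574.6 -17.  218.8] 87.76557231512508
[274  54  14  14 184] [280.1  60.6] [array([462.5, -12.9,  55. ]), array([468.9, -13. , 112. ])]
[274 126  14  13 182] [280.5 132. ] [array([521.6, -14.9,  55. ]), array([517.8, -14.7, 112. ])]
[ 262  190   37   43 1148] [280.2 212.4] [array([596. , -18.2,  55. ]), array([579.3, -17.4, 112. ])]
```

```bash
python3 -m jog '[[-0.004,0,0.02,0],[0,0,0.03,0],[0,0,0.035,0],[0,0,0,0],[0,0,0,0],[0,0,0,0]]' | head -2
python3 - <<'E'
from h import *
s=env.read_state();print(np.round(s["tcp_pos"],1),yaw(s))
im=snapshot("wrist"); crop(im,0,0,560,420,1.42857,"w2.png")
R=np.array(s["ee_rot"]);t=np.array(s["tcp_pos"])
for y in(-46,0,46): print(np.round(np.array(w2px("wrist",t+R@[0,y,0],s))/.7))
E
```

```text
time_s: 3.0
tcp_pos: [580.1, -18.7, 135.2]
[580.1 -18.7 135.2] 87.65921314944688
[267. 377.]
[400. 377.]
[533. 376.]
```

View pics/w2.png

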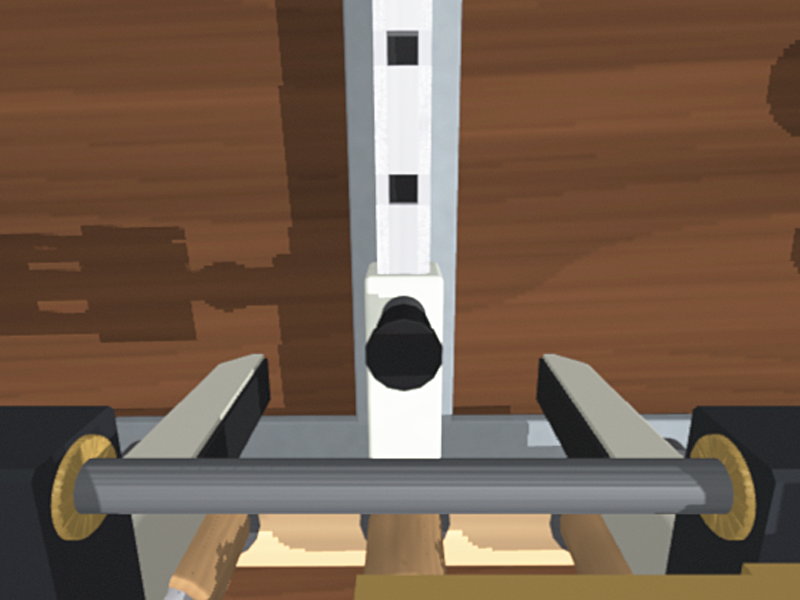

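The knob lip is centred at (403,352), between the open pads whose tips are near (268,378) and (538,378).

Run:
```python
from h import *
s=env.read_state();print(np.round(s["tcp_pos"],1))
for n,u,v,z in [("knob",403.5,352,112),("h2",403,188,55),("h3",402.5,48,55)]: print(n,px2w("wrist",u*.7,v*.7,z,s).round(1))
```

```text
[580.6 -18.8 135.8]
knob [581.1 -17.6 112. ]
h2 [522.2 -15.2  55. ]
h3 [462.8 -13.   55. ]
```

```bash
python3 -m jog '[[0,0.001,0.02,0],[0,0,0.02,0],[0,0,0.02,0],[0,0,0,0],[0,0,0,0],[0,0,0,0]]'; python3 -m jog '[[0,0,0,0],[0,0,0,0],[0,0,0,0],[0,0,0,0],[0,0,0,0],[0,0,0,0]]' 0.9
```

```text
time_s: 3.55
tcp_pos: [580.7, -18.1, 75.8]
ee_rot: [[-0.999, 0.041, 0.004], [0.041, 0.999, -0.0], [-0.004, 0.0, -1.0]]
wrist_force: [-0.6, -0.7, 0.7]
gripper_width: 93.0
finger_force: 0.0
time_s: 4.05
tcp_pos: [579.1, -18.0, 73.8]
ee_rot: [[-0.999, 0.041, 0.0], [0.041, 0.999, -0.0], [-0.0, -0.0, -1.0]]
wrist_force: [0.1, 0.2, -0.4]
gripper_width: 57.7
finger_force: 0.0
```

```bash
python3 -m jog '[[0,0,0,0],[0,0,0,0],[0,0,0,0],[0,0,0,0],[0,0,0,0],[0,0,0,0],[0,0,0,0],[0,0,0,0]]' 0.9; python3 -m jog '[[0,0,-0.008,0],[0,0,-0.008,0],[0,0,0,0],[0,0,0,0],[0,0,0,0]]'
```

```text
time_s: 4.72
tcp_pos: [579.0, -18.3, 73.6]
ee_rot: [[-0.999, 0.042, -0.0], [0.042, 0.999, -0.0], [0.0, -0.0, -1.0]]
wrist_force: [0.4, -1.6, -1.2]
gripper_width: 28.8
finger_force: 30.0
time_s: 5.13
tcp_pos: [578.4, -18.3, 89.0]
ee_rot: [[-0.999, 0.042, -0.002], [0.042, 0.999, -0.0], [0.001, -0.0, -1.0]]
wrist_force: [0.6, -1.5, -9.2]
gripper_width: 29.2
finger_force: 30.0
```

```bash
python3 -m jog '[[0.01,0,0,0],[0.01,0,0,0],[0.01,0,0,0],[0.01,0,0,0],[0.01,0,0,0],[0.01,0,0,0],[0.01,0,0,0],[0.01,0,0,0],[0.01,0,0,0],[0.01,0,0,0],[0.01,0,0,0],[0.01,0,0,0],[0,0,0,0],[0,0,0,0],[0,0,0,0]]';python3 - <<'E'
from h import *
s=env.read_state();print(np.round(s["tcp_pos"],1),yaw(s))
im=snapshot("wrist"); crop(im,0,0,560,420,1.42857,"w3.png")
E
```

```text
time_s: 6.38
tcp_pos: [457.1, -13.8, 89.1]
ee_rot: [[-0.999, 0.042, -0.005], [0.042, 0.999, -0.001], [0.005, -0.001, -1.0]]
wrist_force: [-3.1, -3.4, -9.0]
gripper_width: 29.0
finger_force: 30.0
[457.1 -13.8  89.1] 87.59037422891166
```

View pics/w3.png

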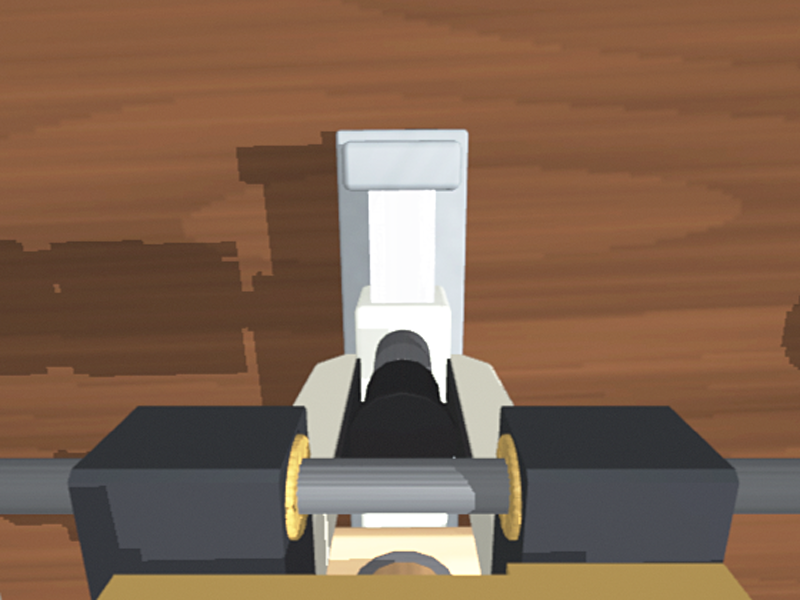

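```bash
python3 -m jog '[[-0.001,0,0,0],[0,0,0,0],[0,0,0.005,0],[0,0,0.005,0],[0,0,0.004,0],[0,0,0,0],[0,0,0,0]]'
```

```text
time_s: 7.02
tcp_pos: [459.7, -13.9, 75.5]
ee_rot: [[-0.999, 0.042, -0.002], [0.042, 0.999, -0.001], [0.002, -0.001, -1.0]]
wrist_force: [-3.3, -4.3, -6.8]
gripper_width: 29.3
finger_force: 30.0
```

```bash
python3 -m jog '[[0,0,0,0],[0,0,0,0],[0,0,0,0],[0,0,0,0],[0,0,0,0],[0,0,0,0]]' 0.1; python3 -m jog '[[0,0,-0.02,0],[0,0,-0.04,0],[0,0,-0.04,0],[-0.02,0,-0.03,0],[-0.03,0,-0.02,0],[-0.03,0,0,0],[-0.03,0,0,0],[0,0,0,0],[0,0,0,0],[0,0,0,0],[0,0,0,0],[0,0,0,0]]';python3 - <<'E'
from h import *
s=env.read_state();print(np.round(s["tcp_pos"],1),yaw(s))
im=snapshot("wrist"); crop(im,0,0,560,420,1.42857,"w4.png")
im=snapshot("top"); crop(im,0,70,560,280,1.42857,"t4.png")
E
```

```text
time_s: 7.52
tcp_pos: [460.9, -12.6, 76.1]
ee_rot: [[-0.999, 0.041, 0.002], [0.041, 0.999, 0.0], [-0.002, 0.001, -1.0]]
wrist_force: [-0.3, 0.1, -0.1]
gripper_width: 64.3
finger_force: 0.0
time_s: 8.52
tcp_pos: [569.0, -17.6, 225.7]
ee_rot: [[-0.999, 0.041, -0.001], [0.041, 0.999, 0.0], [0.001, -0.0, -1.0]]
wrist_force: [0.3, 0.1, 0.4]
gripper_width: 83.6
finger_force: 0.0
[569.  -17.6 225.7] 87.63273868264437
```

View pics/w4.png

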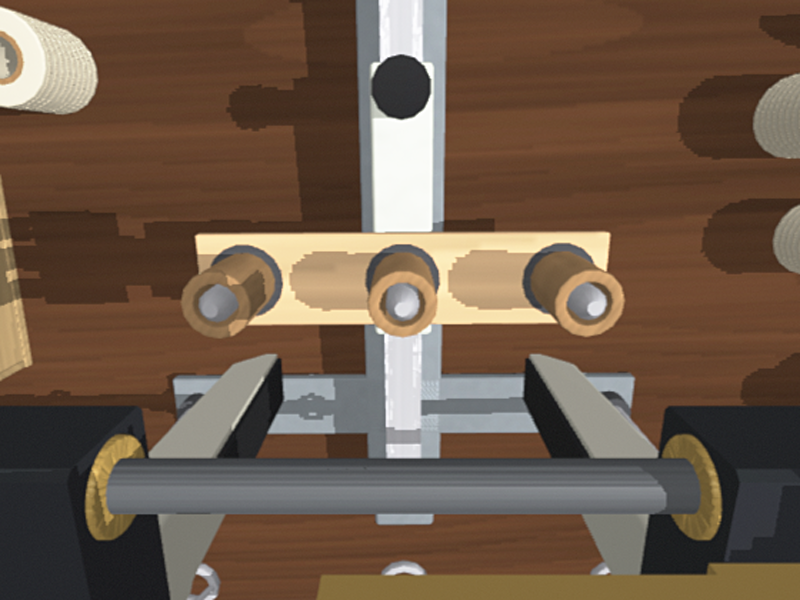

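Cores stand on all three spindles in the loading position, with tops at (215,302), (402,302) and (589,301). The knob is at (401,86), about 59 px wide.

Run:
```python
from h import *
s=env.read_state();print(np.round(s["tcp_pos"],1))
for n,u,v,z in [("knob",401,86,112),("knobUp",401,86,122),("cR",215,302,125.5),("cM",402.5,302,125.5),("cL",588.5,301,125.5)]: print(n,px2w("wrist",u*.7,v*.7,z,s).round(1))
for z in (112,122): 
  p=px2w("wrist",401*.7,86*.7,z,s); print((w2px("wrist",p+[0,15.5,0],s)[0]-w2px("wrist",p-[0,15.5,0],s)[0])/.7)
im=snapshot("wrist")
g=im.max(2);n,l,st,c=cv2.connectedComponentsWithStats((g<60).astype(np.uint8))
for i in range(1,n):
    if st[i,4]>400 and c[i,1]<120:print(st[i]/.7,c[i]/.7)
```

```text
[569.4 -17.6 225.9]
knob [462.7 -12.9 112. ]
knobUp [463.8 -12.9 122. ]
cR [ 567.3 -116.7  125.5]
cM [571.5 -16.8 125.5]
cL [575.2  82.4 125.5]
61.73917671949474
64.02654697073608
[ 372.85714286   54.28571429   57.14285714   62.85714286 1977.14285714] [400.49339389  85.36436829]
```

View pics/t4.png

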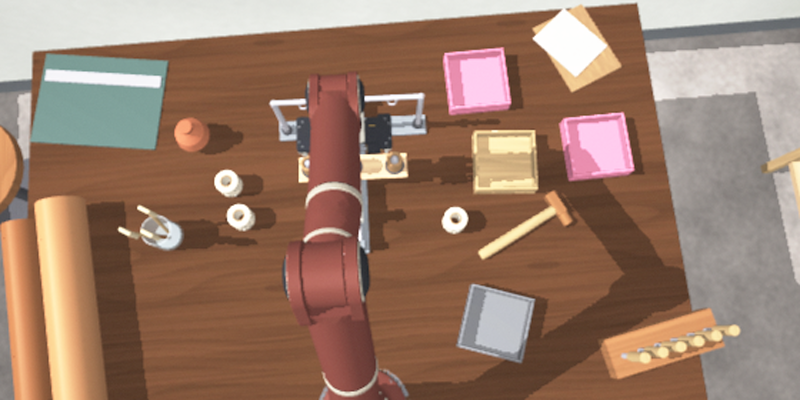

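```bash
python3 -m jog '[[-0.001,-0.033,0,0],[-0.001,-0.033,0,0],[0,-0.034,0.01,0],[0,0,0.035,0],[0,0,0.035,0],[0,0,0.035,0],[0,0,0.02,0],[0,0,0,0],[0,0,0,0],[0,0,0,0]]' 0.3; python3 -m jog '[[0,0,0,0],[0,0,0,0],[0,0,0,0],[0,0,0,0],[0,0,0,0],[0,0,0,0],[0,0,0,0]]' 0.9
python3 - <<'E'
from h import *
s=env.read_state()
print(tool([560,-386,175],s),np.round(s["joints"],1))
E
```

```text
time_s: 9.5
tcp_pos: [569.2, -117.9, 92.3]
ee_rot: [[-0.999, 0.041, 0.003], [0.041, 0.999, -0.001], [-0.003, -0.001, -1.0]]
wrist_force: [0.3, -0.0, -0.1]
gripper_width: 65.6
finger_force: 0.0
time_s: 10.08
tcp_pos: [568.2, -117.7, 91.2]
ee_rot: [[-0.999, 0.041, 0.001], [0.041, 0.999, -0.0], [-0.001, -0.0, -1.0]]
wrist_force: [-0.9, 0.1, 3.7]
gripper_width: 36.0
finger_force: 30.0
[-0.003  -0.2684 -0.0838] [  7.9  37.7   2.6 101.5  -2.5  40.8  99.5]
```

```bash
python3 -m jog '[[0,0,-0.03,0],[0,0,-0.035,0],[0,0,-0.035,0],[0,-0.02,-0.02,0],[0,-0.036,0,0],[0,-0.036,0,0],[0,-0.036,0,0],[0,-0.036,0,0],[0,-0.036,0,0],[0,-0.036,0,0],[0,-0.032,0,0],[0,0,0,0],[0,0,0,0],[0,0,0,0],[0,0,0,0]]'
python3 - <<'E'
from h import *
s=env.read_state();print(np.round(s["tcp_pos"],1),yaw(s))
im=snapshot("wrist"); crop(im,0,0,560,420,1.42857,"w5.png")
E
```

```text
time_s: 11.33
tcp_pos: [557.7, -383.1, 210.4]
ee_rot: [[-0.999, 0.039, 0.0], [0.039, 0.999, 0.002], [0.0, 0.002, -1.0]]
wrist_force: [0.4, 0.3, -0.6]
gripper_width: 36.1
finger_force: 30.0
[ 557.7 -383.1  210.4] 87.78844474569505
```

View pics/w5.png

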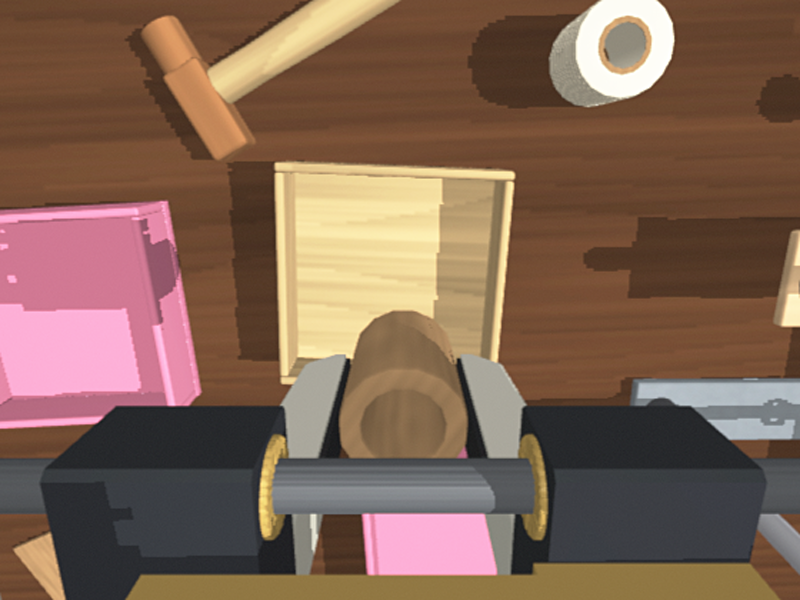

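The core is held. The tray's rim corners are at (275,162), (515,171) and (282,383), the pink look-alike is to the left, and the right-hand spool's top is centred near (625,44).

Run:
```python
from h import *
s=env.read_state()
c=[px2w("wrist",u*.7,v*.7,45,s) for u,v in[(275,162),(515,171),(282,383)]]
for p in c: print(p.round(1))
ctr=(c[1]+c[2])/2; print(ctr,np.linalg.norm(c[1]-c[0]),np.linalg.norm(c[2]-c[0]))
print("spool",px2w("wrist",625*.7,44*.7,56,s))
for dx in(40,0,-40): print(dx,tool(ctr+[dx,0,-45+30],s))
```

```text
[ 485.9 -457.8   45. ]
[ 497.1 -309.6   45. ]
[ 634.1 -468.6   45. ]
[ 565.62375028 -389.14246984   45.        ] 148.54157185536243 148.5902306680127
spool [ 429.43967955 -251.3604323    56.        ]
40 [-0.048  -0.0045  0.1806]
0 [-0.008  -0.006   0.1806]
-40 [ 0.0319 -0.0076  0.1806]
```

```bash
python3 -m jog '[[-0.026,-0.002,0,0],[-0.026,-0.002,0.02,0],[0,0,0.04,0],[0,0,0.04,0],[0,0,0.04,0],[0,0,0.03,0],[0,0,0.01,0],[0,0,0,0],[0,0,0,0],[0,0,0,0]]'; python3 -m jog '[[0,0,0,0],[0,0,0,0],[0,0,0,0],[0,0,0,0]]' 0.4;  python3 -m jog '[[0,0,-0.03,0],[0,0,-0.04,0],[0,0,-0.04,0],[0,0,-0.03,0],[0,0,0,0],[0,0,0,0]]'
python3 - <<'E'
from h import *
print(tool([572.5,-17.5,170]))
E
```

```text
time_s: 12.22
tcp_pos: [609.9, -391.3, 32.1]
ee_rot: [[-0.999, 0.04, 0.002], [0.04, 0.999, -0.001], [-0.002, -0.001, -1.0]]
wrist_force: [0.1, 0.2, -0.3]
gripper_width: 36.1
finger_force: 30.0
time_s: 12.55
tcp_pos: [608.8, -391.7, 31.2]
ee_rot: [[-0.999, 0.041, 0.001], [0.041, 0.999, -0.0], [-0.001, -0.0, -1.0]]
wrist_force: [-0.1, 0.2, 0.7]
gripper_width: 54.6
finger_force: 0.0
time_s: 13.05
tcp_pos: [609.8, -392.5, 173.7]
ee_rot: [[-0.999, 0.042, 0.005], [0.042, 0.999, -0.003], [-0.005, -0.003, -1.0]]
wrist_force: [-0.7, 0.3, -0.8]
gripper_width: 55.9
finger_force: 0.0
[0.0528 0.3731 0.0024]
```

```bash
python3 -m jog '[[0.0053,0.0373,0,0],[0.0053,0.0373,0,0],[0.0053,0.0373,0,0],[0.0053,0.0373,0,0],[0.0053,0.0373,0,0],[0.0053,0.0373,0,0],[0.0053,0.0373,0,0],[0.0053,0.0373,0,0],[0.0053,0.0373,0,0],[0.0053,0.0373,0,0],[0,0,0,0],[0,0,0,0],[0,0,0,0]]' 0.3
python3 - <<'E'
from h import *
print(tool([572.5,-17.5,91]))
E
```

```text
time_s: 14.13
tcp_pos: [570.1, -17.3, 169.3]
ee_rot: [[-0.999, 0.041, -0.003], [0.041, 0.999, -0.001], [0.003, -0.001, -1.0]]
wrist_force: [-0.5, -0.1, -0.1]
gripper_width: 64.9
finger_force: 0.0
[-0.0026  0.      0.0783]
```

```bash
python3 -m jog '[[-0.001,0,0.03,0],[0,0,0.03,0],[0,0,0.018,0],[0,0,0,0],[0,0,0,0]]'; python3 -m jog '[[0,0,0,0],[0,0,0,0],[0,0,0,0],[0,0,0,0],[0,0,0,0],[0,0,0,0],[0,0,0,0]]' 0.9;  python3 -m jog '[[0,0,-0.03,0],[0,0,-0.035,0],[0,0,-0.02,0],[-0.0008,-0.0371,0,0],[-0.0008,-0.0371,0,0],[-0.0008,-0.0371,0,0],[-0.0008,-0.0371,0,0],[-0.0008,-0.0371,0,0],[-0.0008,-0.0371,0,0],[-0.0008,-0.0371,0,0],[-0.0008,-0.0371,0,0],[-0.0008,-0.0371,0,0],[-0.0008,-0.0371,0,0],[0,0,0,0],[0,0,0,0],[0,0,0,0]]';python3 - <<'E'
from h import *
print(tool([565.6,-389,31]))
E
```

```text
time_s: 14.55
tcp_pos: [571.3, -19.0, 91.6]
ee_rot: [[-0.999, 0.045, -0.003], [0.045, 0.999, -0.001], [0.003, -0.001, -1.0]]
wrist_force: [-0.5, -0.2, 1.5]
gripper_width: 65.2
finger_force: 0.0
time_s: 15.13
tcp_pos: [572.5, -16.8, 93.4]
ee_rot: [[-0.999, 0.041, 0.001], [0.041, 0.999, -0.0], [-0.001, -0.0, -1.0]]
wrist_force: [-0.0, -0.4, 4.5]
gripper_width: 36.3
finger_force: 30.0
time_s: 16.47
tcp_pos: [564.8, -386.7, 176.9]
ee_rot: [[-0.999, 0.041, -0.001], [0.041, 0.999, 0.002], [0.001, 0.002, -1.0]]
wrist_force: [-0.2, 1.1, -0.7]
gripper_width: 36.1
finger_force: 30.0
[-0.001  -0.0026  0.1459]
```

```bash
python3 -m jog '[[0,-0.002,0.03,0],[0,0,0.04,0],[0,0,0.04,0],[0,0,0.025,0],[0,0,0.009,0],[0,0,0,0],[0,0,0,0],[0,0,0,0]]'; python3 -m jog '[[0,0,0,0],[0,0,0,0],[0,0,0,0],[0,0,0,0]]' 0.4;  python3 -m jog '[[0,0,-0.03,0],[0,0,-0.04,0],[0,0,-0.04,0],[0,0,-0.03,0],[0.0005,0.0395,0,0],[0.0005,0.0395,0,0],[0.0005,0.0395,0,0],[0.0005,0.0395,0,0],[0.0005,0.0395,0,0],[0.0005,0.0395,0,0],[0.0005,0.0395,0,0],[0.0005,0.0395,0,0],[0.0005,0.0395,0,0],[0.0005,0.0395,0,0],[0.0005,0.0395,0,0],[0.0005,0.0395,0,0],[0,0,0,0],[0,0,0,0],[0,0,0,0],[0,0,0,0]]' 0.3
python3 - <<'E'
from h import *
print(tool([576.5,82.4,91]))
E
```

```text
time_s: 17.13
tcp_pos: [566.3, -389.3, 35.2]
ee_rot: [[-0.999, 0.04, 0.003], [0.04, 0.999, -0.001], [-0.003, -0.001, -1.0]]
wrist_force: [0.8, 0.7, -0.3]
gripper_width: 36.3
finger_force: 30.0
time_s: 17.47
tcp_pos: [564.9, -389.9, 34.2]
ee_rot: [[-0.999, 0.041, 0.001], [0.041, 0.999, -0.001], [-0.001, -0.001, -1.0]]
wrist_force: [-1.0, 0.4, -0.3]
gripper_width: 54.8
finger_force: 0.0
time_s: 19.13
tcp_pos: [578.4, 81.6, 173.8]
ee_rot: [[-0.999, 0.045, 0.0], [0.045, 0.999, -0.002], [-0.0, -0.002, -1.0]]
wrist_force: [0.7, -0.9, -0.1]
gripper_width: 65.1
finger_force: 0.0
[0.002  0.0008 0.0828]
```

```bash
python3 -m jog '[[0.002,0.001,0.03,0],[0,0,0.03,0],[0,0,0.022,0],[0,0,0,0],[0,0,0,0],[0,0,0,0]]'; python3 -m jog '[[0,0,0,0],[0,0,0,0],[0,0,0,0],[0,0,0,0],[0,0,0,0],[0,0,0,0],[0,0,0,0]]' 0.9;  python3 -m jog '[[0,0,-0.03,0],[0,0,-0.035,0],[0,0,-0.02,0],[0.003,-0.0394,0,0],[0.003,-0.0394,0,0],[0.003,-0.0394,0,0],[0.003,-0.0394,0,0],[0.003,-0.0394,0,0],[0.003,-0.0394,0,0],[0.003,-0.0394,0,0],[0.003,-0.0394,0,0],[0.003,-0.0394,0,0],[0.003,-0.0394,0,0],[0.003,-0.0394,0,0],[0.003,-0.0394,0,0],[0,0,0,0],[0,0,0,0],[0,0,0,0]]';python3 - <<'E'
from h import *
print(tool([521.6,-388,31]))
E
```

```text
time_s: 19.63
tcp_pos: [577.6, 83.9, 93.0]
ee_rot: [[-0.999, 0.044, 0.002], [0.044, 0.999, -0.0], [-0.002, -0.0, -1.0]]
wrist_force: [-0.9, -0.1, -0.2]
gripper_width: 65.3
finger_force: 0.0
time_s: 20.22
tcp_pos: [576.6, 84.7, 92.2]
ee_rot: [[-0.999, 0.042, 0.001], [0.042, 0.999, -0.001], [-0.001, -0.001, -1.0]]
wrist_force: [-0.4, -0.7, 3.8]
gripper_width: 36.1
finger_force: 30.0
time_s: 21.72
tcp_pos: [521.0, -384.5, 176.0]
ee_rot: [[-0.999, 0.041, -0.0], [0.041, 0.999, 0.002], [0.0, 0.002, -1.0]]
wrist_force: [0.7, 0.8, -0.3]
gripper_width: 36.5
finger_force: 30.0
[-0.0008 -0.0038  0.1449]
```

```bash
python3 -m jog '[[0,-0.003,0.03,0],[0,0,0.04,0],[0,0,0.04,0],[0,0,0.025,0],[0,0,0.007,0],[0,0,0,0],[0,0,0,0],[0,0,0,0]]'; python3 -m jog '[[0,0,0,0],[0,0,0,0],[0,0,0,0],[0,0,0,0]]' 0.4;  python3 -m jog '[[0,0,-0.03,0],[0,0,-0.04,0],[0,0,-0.04,0],[0,0,-0.04,0],[0.0195,0.0268,-0.01,0],[0.0195,0.0268,0,0],[0.0195,0.0268,0,0],[0.0195,0.0268,0,0],[0.0195,0.0268,0,0],[0,0,0,0],[0,0,0,0],[0,0,0,0],[0,0,0,0],[0,0,0,0]]' 0.1
python3 - <<'E'
from h import *
s=env.read_state();print(np.round(s["tcp_pos"],1),yaw(s))
im=snapshot("wrist"); crop(im,0,0,560,420,1.42857,"w6.png")
E
```

```text
time_s: 22.38
tcp_pos: [522.7, -389.2, 37.2]
ee_rot: [[-0.999, 0.04, 0.004], [0.04, 0.999, -0.003], [-0.004, -0.002, -1.0]]
wrist_force: [0.9, -0.4, -1.2]
gripper_width: 36.5
finger_force: 30.0
time_s: 22.72
tcp_pos: [521.0, -389.1, 35.6]
ee_rot: [[-0.999, 0.041, 0.001], [0.041, 0.999, -0.001], [-0.001, -0.001, -1.0]]
wrist_force: [0.6, -0.5, 1.0]
gripper_width: 54.6
finger_force: 0.0
time_s: 23.88
tcp_pos: [429.5, -252.1, 194.7]
ee_rot: [[-0.999, 0.043, 0.001], [0.043, 0.999, -0.001], [-0.001, -0.001, -1.0]]
wrist_force: [0.8, -0.1, -0.8]
gripper_width: 83.7
finger_force: 0.0
[ 429.5 -252.1  194.7] 87.55075770914355
```

View pics/w6.png

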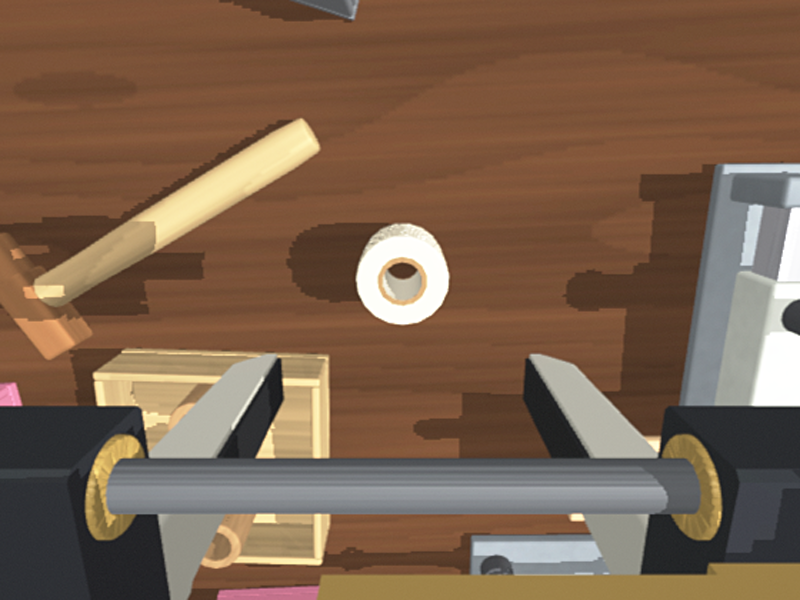

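The spool's top face is centred at (403,281), with clear space for the fingers on either side. Cores are visible inside the tray.

Run:
```python
from h import *
s=env.read_state();p=px2w("wrist",403*.7,281.5*.7,56,s);print(s["tcp_pos"],p,np.hypot(*p[:2]))
print(tool([p[0],p[1],20],s), (w2px("wrist",p+[0,28,0],s)[0]-w2px("wrist",p-[0,28,0],s)[0])/.7)
im=snapshot("top"); crop(im,300,130,130,110,5,"t6.png")
```

```text
[ 429.35396581 -251.94253731  194.56320297] [ 429.78254356 -250.79524242   56.        ] 497.60555500659274
[-0.0003  0.0013  0.1746] 92.70328708695477
```

View pics/t6.png

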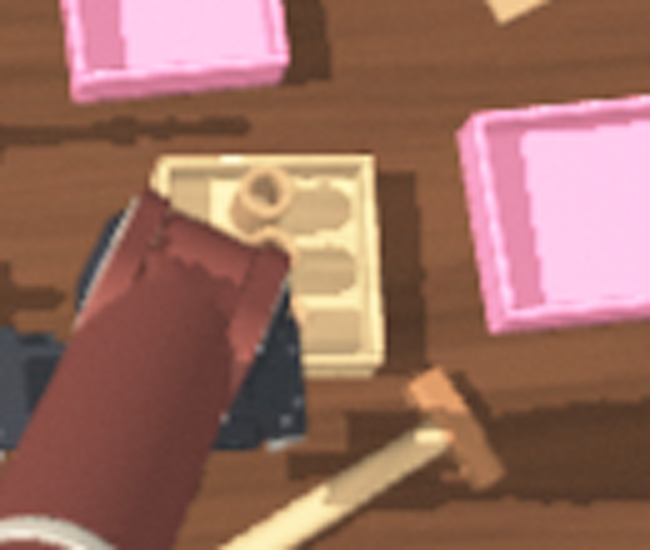

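All three cores are in the tray (two visible, three shadows). Next I'll grasp the spool.

```bash
python3 -m jog '[[0,0.001,0.035,0],[0,0,0.035,0],[0,0,0.035,0],[0,0,0.035,0],[0,0,0.025,0],[0,0,0.009,0],[0,0,0,0],[0,0,0,0],[0,0,0,0]]'; python3 -m jog '[[0,0,0,0],[0,0,0,0],[0,0,0,0],[0,0,0,0],[0,0,0,0],[0,0,0,0],[0,0,0,0]]' 0.9;  python3 -m jog '[[0,0,-0.03,0],[0,0,-0.04,0],[0,0,-0.04,0],[0,0,-0.04,0],[0,0,-0.02,0],[0,0,0,0],[0,0,0,0],[0,0,0,0]]'
python3 - <<'E'
from h import *
print(tool([568.6,-117.4,188]))
E
```

```text
time_s: 24.73
tcp_pos: [430.1, -250.7, 22.0]
ee_rot: [[-0.999, 0.042, 0.003], [0.042, 0.999, -0.002], [-0.003, -0.002, -1.0]]
wrist_force: [-0.0, 0.1, 1.2]
gripper_width: 83.6
finger_force: 0.0
time_s: 25.32
tcp_pos: [429.3, -250.5, 21.3]
ee_rot: [[-0.999, 0.042, 0.001], [0.042, 0.999, -0.001], [-0.001, -0.001, -1.0]]
wrist_force: [-1.8, -1.1, 5.7]
gripper_width: 56.6
finger_force: 30.0
time_s: 25.98
tcp_pos: [427.5, -248.8, 189.0]
ee_rot: [[-0.999, 0.041, -0.004], [0.041, 0.999, 0.002], [0.004, 0.002, -1.0]]
wrist_force: [-1.2, 0.2, -1.8]
gripper_width: 56.4
finger_force: 30.0
[-0.1356  0.1371  0.0008]
```

```bash
python3 -m jog '[[-0.0271,0.0274,0,0],[-0.0271,0.0274,0,0],[-0.0271,0.0274,0,0],[-0.0271,0.0274,0,0],[-0.0271,0.0274,0,0],[0,0,0,0],[0,0,0,0],[0,0,0,0],[0,0,0,0],[0,0,0,0]]'
python3 - <<'E'
from h import *
s=env.read_state();print(np.round(s["tcp_pos"],1),yaw(s))
im=snapshot("wrist"); crop(im,0,0,560,420,1.42857,"w7.png")
for p in [(572.5,-17.5),(576.8,82.4)]:print([np.round(np.array(w2px("wrist",[*p,z],s))/.7,1) for z in(69.5,133.5)])
E
```

```text
time_s: 26.82
tcp_pos: [568.4, -120.4, 189.9]
ee_rot: [[-0.999, 0.045, -0.002], [0.045, 0.999, -0.001], [0.002, -0.001, -1.0]]
wrist_force: [-0.6, 1.0, -1.0]
gripper_width: 56.7
finger_force: 30.0
[ 568.4 -120.4  189.9] 87.44901288387989
[array([581.7, 288. ]), array([628.8, 323.5])]
[array([757.3, 287.6]), array([850.6, 323. ])]
```

View pics/w7.png

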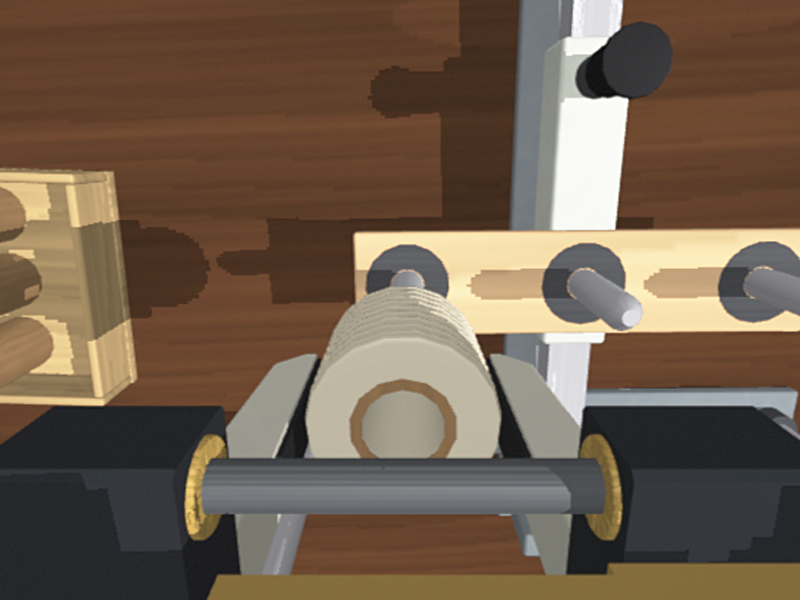

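The spool is held over spindle c. The spindle washers are centred at (407,283), (584,283) and (763,282), and the tip of spindle b is at (631,315).

Run:
```python
from h import *
s=env.read_state();print(np.round(s["tcp_pos"],1),yaw(s))
im=snapshot("wrist");g=im.max(2);hsv=cv2.cvtColor(im,cv2.COLOR_RGB2HSV)
m=((hsv[:,:,2]<115)&(hsv[:,:,1]<60)).astype(np.uint8)
n,l,st,c=cv2.connectedComponentsWithStats(m)
for i in range(1,n):
    if st[i,4]>300 and 160<c[i,1]<230: print((st[i]/.7).round(),(c[i]/.7).round(1))
for n,u,v,z in [("c foot",407,283,70),("b foot",584,283,70),("a foot",763,281.5,70),("b tip",631,315,133.5)]: print(n,px2w("wrist",u*.7,v*.7,z,s).round(1))
```

```text
[ 568.7 -120.2  190.3] 87.4611156596776
[ 717.  241.   83.   80. 2853.] [756.3 281.2]
[ 366.  244.   83.   53. 1711.] [406.6 267.7]
[ 541.  243.   83.   84. 2516.] [578.2 279.8]
c foot [ 565.4 -116.6   70. ]
b foot [569.9 -16.2  70. ]
a foot [573.6  85.3  70. ]
b tip [568.9 -16.5 133.5]
```

```bash
for i in 1 2 3; do python3 -m jog '[[0,0,0,0],[0,0,0,0]]' | sed -n 2,4p; done
python3 - <<'E'
from h import *
s=env.read_state();print(tool([566.2,-116.7,90.8],s),s["moment"])
E
```

```text
tcp_pos: [569.6, -119.0, 190.9]
ee_rot: [[-0.999, 0.042, 0.0], [0.042, 0.999, -0.0], [-0.0, -0.0, -1.0]]
wrist_force: [0.6, 0.3, -1.8]
tcp_pos: [569.9, -118.6, 190.8]
ee_rot: [[-0.999, 0.042, 0.0], [0.042, 0.999, -0.0], [-0.0, -0.0, -1.0]]
wrist_force: [-0.1, -0.8, -2.2]
tcp_pos: [569.9, -118.5, 190.7]
ee_rot: [[-0.999, 0.041, 0.0], [0.041, 0.999, -0.0], [-0.0, -0.0, -1.0]]
wrist_force: [-0.1, 0.6, -1.6]
[0.0038 0.0017 0.0999] [ 0.05311133  0.0308017  -0.03179249]
```

```bash
python3 -m jog '[[0.0038,0.0017,0.01,0],[0,0,0.02,0],[0,0,0,0],[0,0,0,0],[0,0,0,0],[0,0,0,0],[0,0,0,0]]' | sed -n 2,4p; python3 -m jog '[[0,0,0.01,0],[0,0,0.01,0],[0,0,0,0],[0,0,0,0]]'| sed -n 2,4p
```

```text
tcp_pos: [566.9, -116.9, 161.6]
ee_rot: [[-0.999, 0.041, 0.002], [0.041, 0.999, -0.0], [-0.002, -0.0, -1.0]]
wrist_force: [0.3, -0.5, -1.2]
tcp_pos: [565.3, -116.5, 139.4]
ee_rot: [[-0.999, 0.041, -0.003], [0.041, 0.999, 0.0], [0.003, 0.0, -1.0]]
wrist_force: [-0.4, -0.9, -1.0]
```

```bash
python3 -m jog '[[0,0,0.015,0],[0,0,0.015,0],[0,0,0.013,0],[0,0,0,0],[0,0,0,0],[0,0,0,0]]'; python3 -m jog '[[0,0,0.003,0],[0,0,0,0],[0,0,0,0]]'| sed -n 2,4p
```

```text
time_s: 28.83
tcp_pos: [566.9, -116.9, 98.4]
ee_rot: [[-0.999, 0.041, 0.001], [0.041, 0.999, -0.0], [-0.001, -0.0, -1.0]]
wrist_force: [-1.1, -0.1, -0.9]
gripper_width: 56.0
finger_force: 30.0
tcp_pos: [566.4, -116.7, 95.1]
ee_rot: [[-0.999, 0.041, 0.001], [0.041, 0.999, -0.0], [-0.001, -0.0, -1.0]]
wrist_force: [-0.2, 0.0, -1.0]
```

```bash
python3 -m jog '[[0,0,0.0035,0],[0,0,0,0],[0,0,0,0],[0,0,0,0]]'| sed -n 2,4p; python3 -m jog '[[0,0,0,0],[0,0,0,0],[0,0,0,0],[0,0,0,0]]' 0.15;  python3 -m jog '[[0,0,-0.03,0],[0,0,-0.04,0],[0,0,-0.04,0],[0,0,-0.03,0],[0.0062,0.0387,0,0],[0.0062,0.0387,0,0],[0.0062,0.0387,0,0],[0.0062,0.0387,0,0],[0.0062,0.0387,0,0],[0.0062,0.0387,0,0],[0.0062,0.0387,0,0],[0.0062,0.0387,0,0],[0.0062,0.0387,0,0],[0.0062,0.0387,0,0],[0,0,0,0],[0,0,0,0],[0,0,0,0],[0,0,0,0]]' 0.1
python3 - <<'E'
from h import *
s=env.read_state();print(np.round(s["tcp_pos"],1),yaw(s),np.round(s["joints"],1))
im=snapshot("wrist"); crop(im,0,0,560,420,1.42857,"w8.png")
E
```

```text
tcp_pos: [566.1, -116.7, 91.1]
ee_rot: [[-0.999, 0.041, -0.0], [0.041, 0.999, -0.0], [0.0, -0.0, -1.0]]
wrist_force: [-0.8, -0.1, -1.4]
time_s: 29.75
tcp_pos: [566.4, -116.8, 91.4]
ee_rot: [[-0.999, 0.041, 0.001], [0.041, 0.999, -0.0], [-0.001, -0.0, -1.0]]
wrist_force: [-0.2, -0.2, -0.8]
gripper_width: 77.1
finger_force: 0.0
time_s: 31.25
tcp_pos: [520.9, 270.3, 231.2]
ee_rot: [[-0.999, 0.044, 0.0], [0.044, 0.999, -0.002], [-0.0, -0.002, -1.0]]
wrist_force: [0.5, -0.8, 0.5]
gripper_width: 83.4
finger_force: 0.0
[520.9 270.3 231.2] 87.45270983995968 [-30.6  28.8   1.6  91.5  -0.8  59.7  58.6]
```

View pics/w8.png

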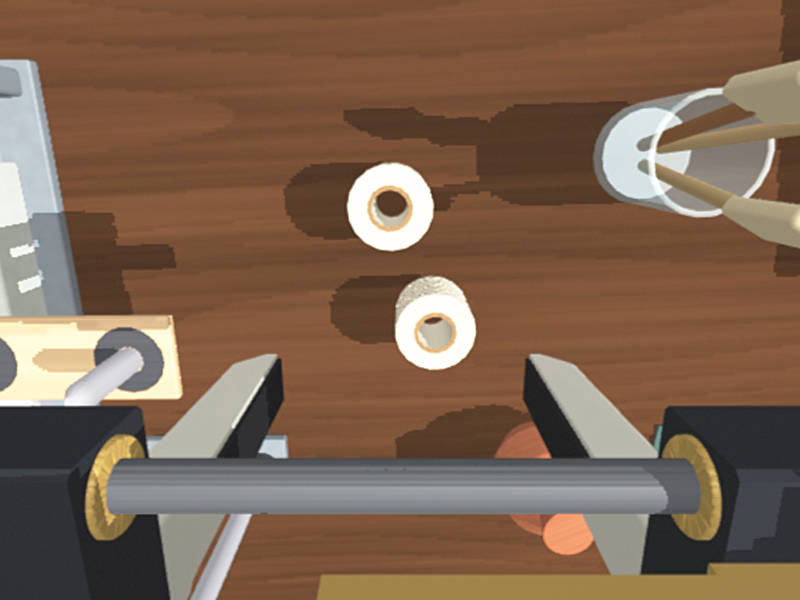

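Two spools are visible, with top faces centred at (390,207) and (435,332). The jar is at upper right and the vase at lower right.

Run:
```python
from h import *
s=env.read_state();print(np.round(s["tcp_pos"],1))
for n,u,v,z in [("near",390.5,207,56),("far",435,331.5,56),("jarbase",645,153,0),("jartop",712,153,90),("vase",545,480,60)]: 
  p=px2w("wrist",u*.7,v*.7,z,s);print(n,p.round(1),tool([*p[:2],170],s))
```

```text
[521.  270.3 231.3]
near [480.3 265.1  56. ] [ 0.0404 -0.0069  0.0613]
far [567.3 291.5  56. ] [-0.0453  0.0234  0.0613]
jarbase [455.2 452.7   0. ] [0.0739 0.1793 0.061 ]
jartop [454.9 450.4  90. ] [0.0741 0.1771 0.061 ]
vase [687.2 370.2  60. ] [-0.1616  0.1074  0.0612]
```

```bash
python3 -m jog '[[0.02,-0.0035,0,0],[0.02,-0.0035,0.02,0],[0,0,0.04,0],[0,0,0.03,0],[0,0,0,0],[0,0,0,0],[0,0,0,0],[0,0,0,0]]' | sed -n 2p
python3 - <<'E'
from h import *
s=env.read_state();im=snapshot("wrist")
m=((im.min(2)>190)).astype(np.uint8); n,l,st,c=cv2.connectedComponentsWithStats(m)
for i in range(1,n):
    if st[i,4]>500: print((st[i]/.7).round(),(c[i]/.7).round(),px2w("wrist",*c[i],56,s).round(1))
print(tool([480.3,265.1,21.5],s))
E
```

```text
tcp_pos: [481.9, 267.5, 143.3]
[ 659.  169.  141.  160. 5889.] [715. 227.] [449.2 422.8  56. ]
[ 340.  233.  110.  121. 4931.] [396. 294.] [476.5 265.6  56. ]
[ 401.  367.  100.   91. 3011.] [456. 419.] [548.  294.7  56. ]
[194. 556.  76.  44. 981.] [238. 569.] [641.6 164.   56. ]
[ 0.0019 -0.0027  0.1218]
```

```bash
python3 -m jog '[[0.001,-0.0015,0.03,0],[0,0,0.035,0],[0,0,0.035,0],[0,0,0.02,0],[0,0,0,0],[0,0,0,0],[0,0,0,0]]' | sed -n 2p; python3 -m jog '[[0,0,0,0],[0,0,0,0],[0,0,0,0],[0,0,0,0],[0,0,0,0],[0,0,0,0],[0,0,0,0]]' 0.9;  python3 -m jog '[[0,0,-0.03,0],[0,0,-0.04,0],[0,0,-0.04,0],[0,0,-0.04,0],[0,0,-0.02,0],[0,0,0,0],[0,0,0,0],[0,0,0,0]]'
python3 - <<'E'
from h import *
print(tool([570.5,-16.8,188]))
E
```

```text
tcp_pos: [480.6, 266.6, 23.1]
time_s: 33.18
tcp_pos: [479.2, 265.4, 21.7]
ee_rot: [[-0.999, 0.042, 0.0], [0.042, 0.999, -0.0], [-0.0, -0.0, -1.0]]
wrist_force: [-0.7, -0.9, 5.3]
gripper_width: 54.3
finger_force: 30.0
time_s: 33.85
tcp_pos: [477.4, 265.1, 189.2]
ee_rot: [[-0.999, 0.041, -0.004], [0.041, 0.999, -0.002], [0.004, -0.002, -1.0]]
wrist_force: [-1.1, -0.1, -2.2]
gripper_width: 54.9
finger_force: 30.0
[-0.1046 -0.2779  0.0014]
```

```bash
python3 -m jog '[[-0.013,-0.0347,0,0],[-0.013,-0.0347,0,0],[-0.013,-0.0347,0,0],[-0.013,-0.0347,0,0],[-0.013,-0.0347,0,0],[-0.013,-0.0347,0,0],[-0.013,-0.0347,0,0],[-0.013,-0.0347,0,0],[0,0,0,0],[0,0,0,0],[0,0,0,0],[0,0,0,0],[0,0,0,0],[0,0,0,0],[0,0,0,0],[0,0,0,0]]' | sed -n 2p
python3 - <<'E'
from h import *
print(tool([569.5,-16.8,160]))
E
```

```text
tcp_pos: [571.3, -15.2, 191.2]
[ 0.0017 -0.0017  0.0312]
```

```bash
python3 -m jog '[[0.0017,-0.0017,0.01,0],[0,0,0.02,0],[0,0,0,0],[0,0,0,0],[0,0,0,0],[0,0,0,0],[0,0,0,0]]' | sed -n 2,4p; python3 -m jog '[[0,0,0.01,0],[0,0,0.01,0],[0,0,0,0],[0,0,0,0]]'| sed -n 2,4p;  python3 -m jog '[[0,0,0.01,0],[0,0,0,0],[0,0,0,0]]'| sed -n 2,4p
```

```text
tcp_pos: [570.2, -17.5, 162.1]
ee_rot: [[-0.999, 0.041, 0.002], [0.041, 0.999, 0.0], [-0.002, 0.0, -1.0]]
wrist_force: [0.2, -0.9, -0.7]
tcp_pos: [568.6, -17.5, 139.9]
ee_rot: [[-0.999, 0.041, -0.003], [0.041, 0.999, -0.0], [0.003, -0.0, -1.0]]
wrist_force: [0.9, 1.1, -1.1]
tcp_pos: [569.1, -17.5, 130.4]
ee_rot: [[-0.999, 0.041, -0.002], [0.041, 0.999, 0.0], [0.002, -0.0, -1.0]]
wrist_force: [0.5, 0.7, -3.3]
```

Spool 2 went onto the spindle. I'll lower it the rest of the way, release, and look at the last spool.

```bash
python3 -m jog '[[0,0,0.015,0],[0,0,0.015,0],[0,0,0.008,0],[0,0,0,0],[0,0,0,0],[0,0,0,0],[0,0,0,0]]' | sed -n 2,4p;  python3 -m jog '[[0,0,0,0],[0,0,0,0],[0,0,0,0],[0,0,0,0]]' 0.2;  python3 -m jog '[[0,0,-0.03,0],[0,0,-0.04,0],[0,0,-0.04,0],[0,0.02,-0.03,0],[0.0015,0.036,0,0],[0.0015,0.036,0,0],[0.0015,0.036,0,0],[0.0015,0.036,0,0],[0.0015,0.036,0,0],[0.0015,0.036,0,0],[0.0015,0.036,0,0],[0.0015,0.036,0,0],[0,0,0,0],[0,0,0,0],[0,0,0,0],[0,0,0,0],[0,0,0,0],[0,0,0,0]]' 0.1
python3 - <<'E'
from h import *
s=env.read_state();print(np.round(s["tcp_pos"],1),yaw(s))
im=snapshot("wrist"); crop(im,0,0,560,420,1.42857,"w9.png")
print(np.array(w2px("wrist",[567.3,291.5,56],s))/.7)
E
```

```text
tcp_pos: [570.1, -17.6, 93.9]
ee_rot: [[-0.999, 0.041, 0.001], [0.041, 0.999, -0.0], [-0.001, 0.0, -1.0]]
wrist_force: [-0.2, -0.8, -1.6]
time_s: 37.27
tcp_pos: [569.9, -17.6, 93.6]
ee_rot: [[-0.999, 0.041, 0.001], [0.041, 0.999, -0.0], [-0.001, 0.0, -1.0]]
wrist_force: [0.3, -0.4, 0.0]
gripper_width: 73.4
finger_force: 0.0
time_s: 38.77
tcp_pos: [570.8, 289.0, 233.4]
ee_rot: [[-0.999, 0.044, 0.0], [0.044, 0.999, -0.001], [-0.0, -0.001, -1.0]]
wrist_force: [0.4, 0.1, -0.2]
gripper_width: 84.0
finger_force: 0.0
[570.8 289.  233.4] 87.48332927514893
[404.65446714 261.79564908]
```

View pics/w9.png

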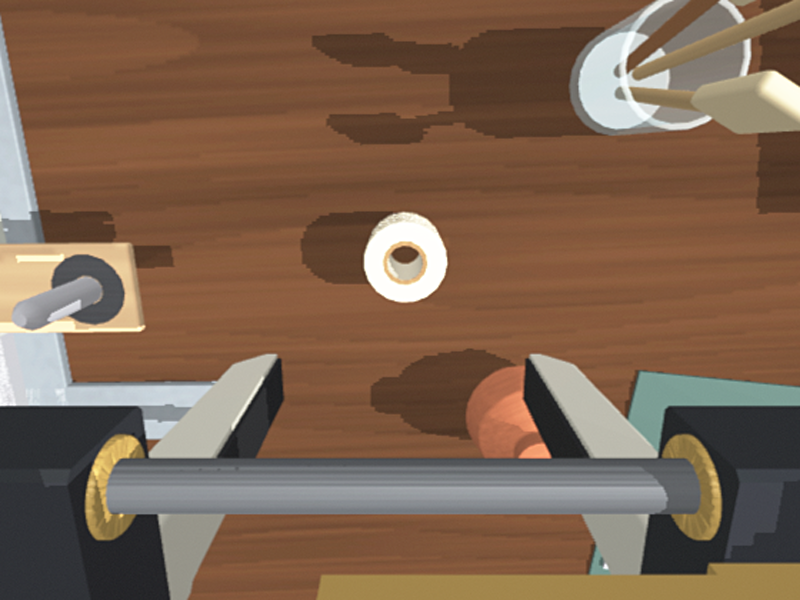

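The spool is at (405,261), exactly where predicted, so its world position is (567,291). That was my last allowed picture, so from here I'll check by numbers.

```bash
python3 - <<'E'
from h import *
s=env.read_state();print(tool([567.3,291.5,21.5],s))
E
python3 -m jog '[[0.0015,0.001,0.03,0],[0,0,0.04,0],[0,0,0.04,0],[0,0,0,0],[0,0,0,0],[0,0,0,0],[0,0,0,0]]' | sed -n 2p
python3 - <<'E'
from h import *
s=env.read_state();print(tool([567.3,291.5,21.5],s))
E
```

```text
[0.0036 0.0021 0.2119]
tcp_pos: [571.0, 292.6, 126.4]
[ 0.0042 -0.0016  0.1048]
```

```bash
python3 -m jog '[[0.0035,-0.001,0.03,0],[0,0,0.035,0],[0,0,0.03,0],[0,0,0.009,0],[0,0,0,0],[0,0,0,0],[0,0,0,0],[0,0,0,0]]' | sed -n 2p; python3 -m jog '[[0,0,0,0],[0,0,0,0],[0,0,0,0],[0,0,0,0],[0,0,0,0],[0,0,0,0],[0,0,0,0]]' 0.9;  python3 -m jog '[[0,0,-0.03,0],[0,0,-0.04,0],[0,0,-0.04,0],[0,0,-0.04,0],[0,0,-0.02,0],[0,0,0,0],[0,0,0,0],[0,0,0,0]]'
python3 - <<'E'
from h import *
print(tool([574.0,83,188]))
E
```

```text
tcp_pos: [567.1, 291.8, 21.8]
time_s: 40.65
tcp_pos: [565.3, 290.8, 19.2]
ee_rot: [[-0.999, 0.041, -0.0], [0.041, 0.999, -0.0], [0.0, -0.0, -1.0]]
wrist_force: [-0.3, 0.5, 0.3]
gripper_width: 54.6
finger_force: 29.9
time_s: 41.32
tcp_pos: [563.8, 290.2, 186.9]
ee_rot: [[-0.999, 0.041, -0.004], [0.041, 0.999, -0.002], [0.004, -0.002, -1.0]]
wrist_force: [0.0, -0.3, -1.6]
gripper_width: 54.7
finger_force: 29.9
[-0.0187 -0.2066 -0.0007]
```

```bash
python3 -m jog '[[-0.003,-0.0345,0,0],[-0.003,-0.0345,0,0],[-0.003,-0.0345,0,0],[-0.003,-0.0345,0,0],[-0.003,-0.0345,0,0],[-0.003,-0.0345,0,0],[0,0,0,0],[0,0,0,0],[0,0,0,0],[0,0,0,0],[0,0,0,0],[0,0,0,0],[0,0,0,0],[0,0,0,0]]' | sed -n 2p
python3 - <<'E'
from h import *
print(tool([572.6,83.1,160]))
E
```

```text
tcp_pos: [574.6, 84.0, 189.1]
[ 0.002  -0.001   0.0291]
```

```bash
python3 -m jog '[[0.002,-0.001,0.01,0],[0,0,0.02,0],[0,0,0,0],[0,0,0,0],[0,0,0,0],[0,0,0,0],[0,0,0,0]]' | sed -n 2,4p; python3 -m jog '[[0,0,0.01,0],[0,0,0.01,0],[0,0,0,0],[0,0,0,0]]'| sed -n 2,4p;  python3 -m jog '[[0,0,0.01,0],[0,0,0,0],[0,0,0,0]]'| sed -n 2,4p
```

```text
tcp_pos: [573.4, 82.5, 160.2]
ee_rot: [[-0.999, 0.041, 0.002], [0.041, 0.999, 0.0], [-0.002, 0.0, -1.0]]
wrist_force: [0.1, -0.3, -1.3]
tcp_pos: [571.8, 82.3, 137.9]
ee_rot: [[-0.999, 0.041, -0.003], [0.041, 0.999, -0.001], [0.003, -0.001, -1.0]]
wrist_force: [0.7, -0.3, -1.9]
tcp_pos: [572.2, 82.3, 128.4]
ee_rot: [[-0.999, 0.041, -0.001], [0.041, 0.999, -0.0], [0.001, -0.0, -1.0]]
wrist_force: [0.7, -0.5, -1.1]
```

```bash
python3 -m jog '[[0,0,0.015,0],[0,0,0.015,0],[0,0,0.008,0],[0,0,0,0],[0,0,0,0],[0,0,0,0],[0,0,0,0]]' | sed -n 2,4p;  python3 -m jog '[[0,0,0,0],[0,0,0,0],[0,0,0,0],[0,0,0,0]]' 0.2;  python3 -m jog '[[0,0,-0.03,0],[0,0,-0.04,0],[0,0,-0.04,0],[0.0265,-0.025,-0.01,0],[0.0265,-0.025,0,0],[0.0265,-0.025,0,0],[0.0265,-0.025,0,0],[0,0,0,0],[0,0,0,0],[0,0,0,0],[0,0,0,0],[0,0,0,0],[0,0,0,0]]' 0.2
python3 - <<'E'
from h import *
s=env.read_state();print(np.round(s["tcp_pos"],1),tool([462.8,-13,140],s))
im=snapshot("wrist");g=im.max(2);n,l,st,c=cv2.connectedComponentsWithStats((g<60).astype(np.uint8))
for i in range(1,n):
    if st[i,4]>400 and c[i,1]<280 : 
        r=st[i,2]/2; v=st[i,1]+st[i,3]-r; print(st[i],c[i],px2w("wrist",st[i,0]+r,v,112,s).round(1))
im=snapshot("top"); cv2.imwrite("pics/t10.png",im[:,:,::-1])
E
```

```text
tcp_pos: [573.4, 82.5, 92.0]
ee_rot: [[-0.999, 0.041, 0.002], [0.041, 0.999, 0.0], [-0.002, 0.0, -1.0]]
wrist_force: [0.1, 0.7, -0.8]
time_s: 44.57
tcp_pos: [573.0, 82.4, 91.6]
ee_rot: [[-0.999, 0.041, 0.001], [0.041, 0.999, 0.0], [-0.001, 0.0, -1.0]]
wrist_force: [-0.2, -0.3, 0.3]
gripper_width: 73.4
finger_force: 0.0
time_s: 45.65
tcp_pos: [463.4, -12.2, 211.0]
ee_rot: [[-0.999, 0.04, 0.0], [0.04, 0.999, 0.0], [-0.0, 0.0, -1.0]]
wrist_force: [-0.6, -0.3, -1.0]
gripper_width: 74.6
finger_force: 0.0
[463.4 -12.2 211. ] [ 0.0006 -0.0008  0.071 ]
[ 261  181   37   43 1208] [279.02731788 203.05629139] [460.5 -12.9 112. ]
```

```bash
python3 -m jog '[[-0.036,0,-0.02,0],[-0.036,0,-0.02,0],[-0.036,0,-0.02,0],[0,0,0,0],[0,0,0,0],[0,0,0,0],[0,0,0,0],[0,0,0,0],[0,0,0,0]]' 0 | sed -n 2,4p;  python3 - <<'E'
from h import *
s=env.read_state();print(np.round(s["tcp_pos"],1))
im=snapshot("wrist"); m=(im.min(2)>150).astype(np.uint8)
n,l,st,c=cv2.connectedComponentsWithStats(m)
for i in range(1,n):
    if st[i,4]>400: print((st[i]/.7).round(1),(c[i]/.7).round(1))
for nm,p in dict(c=(566.4,-116.7),b=(570.5,-16.8),a=(574.6,83.1)).items():
  for z in (125.5,130):
    q=np.array([*p,z]); k=[np.array(w2px("wrist",q+d,s))/.7 for d in ([0,0,0],[0,28,0],[0,-28,0],[28,0,0],[-28,0,0])]
    print(nm,z,k[0].round(1),"u",k[2][0].round(1),k[1][0].round(1),"v",k[4][1].round(1),k[3][1].round(1))
E
```

```text
tcp_pos: [569.4, -17.5, 270.8]
ee_rot: [[-0.999, 0.041, -0.002], [0.041, 0.999, -0.0], [0.002, -0.0, -1.0]]
wrist_force: [-0.1, 0.5, -0.3]
[569.4 -17.5 270.8]
[ 374.3    0.    67.1  220.  7842.9] [409.  115.1]
[  200.    220.    410.    238.6 19211.4] [410.8 308.6]
[268.6 357.1  72.9  21.4 900. ] [302.6 365.8]
[268.6 388.6  71.4  18.6 761.4] [303.1 398.5]
[ 184.3  532.9  437.1   22.9 6267.1] [402.  543.8]
c 125.5 [240.  280.6] u 194.8 285.3 v 235.4 323.7
c 130 [237.8 282.3] u 191.9 283.7 v 236.5 326.0
b 125.5 [402.2 280.4] u 356.9 447.6 v 235.2 323.5
b 130 [402.2 282.1] u 356.2 448.3 v 236.3 325.7
a 125.5 [564.4 280.2] u 518.9 609.9 v 235.0 323.3
a 130 [566.6 281.9] u 520.5 612.8 v 236.1 325.5
```

Run:
```python
from h import *
s=env.read_state(); im=snapshot("wrist"); hsv=cv2.cvtColor(im,cv2.COLOR_RGB2HSV)
m=((hsv[:,:,2]>200)&(hsv[:,:,1]<35)).astype(np.uint8)
m[:140]=0
n,l,st,c=cv2.connectedComponentsWithStats(m)
for i in range(1,n):
    if st[i,4]>400: print((st[i]/.7).round(1),(c[i]/.7).round(1))
for v in (275,281,287): 
    r=int(v*.7); print(v,"".join("#" if x else "." for x in m[r,130:435]))
C=cv2.HoughCircles(cv2.cvtColor(im,cv2.COLOR_RGB2GRAY),cv2.HOUGH_GRADIENT,1.2,60,param1=120,param2=25,minRadius=28,maxRadius=36)
print(None if C is None else (C[0]/.7).round(1))
```

```text
[377.1 200.   52.9  20.  690. ] [402.1 208.7]
[ 360.   232.9   88.6  167.1 4628.6] [403.8 309.8]
[ 201.4  234.3   90.    90.  2495.7] [250.4 278. ]
[ 521.4  238.6   88.6   85.7 2772.9] [564.9 279.6]
[388.6 412.9  31.4  45.7 932.9] [403.  434.4]
[ 185.7  537.1  434.3   17.1 4431.4] [402.  545.2]
275 ........................................................################......###.........................................##############..................######.........##############.....................................................##############...................#####.........#############.........
281 .........................................................###############......#...........................................#############.............############..........##############....................................................############................###########........##############........
287 ..........................................................##############..................................................#############.............#########.............#############....................................................#############................########...........#############.........
[[402.  282.   42.9]
 [246.  275.1  48.4]
 [564.9 280.3  42.7]]
```

The three spool tops measure about 89 px across, against 90.5 predicted for fully seated, so all are down. Next I'll take the knob.

```bash
python3 -m jog '[[0.036,0,0.02,0],[0.036,0,0.03,0],[0.034,0,0.04,0],[0,0,0.03,0],[0,0,0,0],[0,0,0,0],[0,0,0,0],[0,0,0,0],[0,0,0,0]]' 0.3 | sed -n 2,4p;  python3 - <<'E'
from h import *
print(tool([461.5,-13,76]))
E
```

```text
tcp_pos: [477.6, -13.7, 164.3]
ee_rot: [[-0.999, 0.041, 0.004], [0.041, 0.999, -0.0], [-0.004, 0.0, -1.0]]
wrist_force: [0.2, -0.2, -1.1]
[0.0165 0.     0.0882]
```

```bash
python3 -m jog '[[0.015,0,0,0],[0,0,0,0],[0,0,0,0],[0,0,0.03,0],[0,0,0.03,0],[0,0,0.026,0],[0,0,0,0],[0,0,0,0],[0,0,0,0],[0,0,0,0]]' | sed -n 2,4p; python3 -m jog '[[0,0,0,0],[0,0,0,0],[0,0,0,0],[0,0,0,0],[0,0,0,0],[0,0,0,0],[0,0,0,0],[0,0,0,0]]' 0.9; python3 -m jog '[[0,0,-0.008,0],[0,0,-0.008,0],[0,0,0,0],[0,0,0,0],[0,0,0,0],[0,0,0,0]]'
```

```text
tcp_pos: [462.3, -13.1, 78.3]
ee_rot: [[-0.999, 0.041, 0.004], [0.041, 0.999, -0.0], [-0.004, 0.0, -1.0]]
wrist_force: [0.0, -0.1, 0.1]
time_s: 48.85
tcp_pos: [460.7, -14.1, 76.9]
ee_rot: [[-0.999, 0.042, 0.0], [0.042, 0.999, -0.001], [-0.0, -0.001, -1.0]]
wrist_force: [-0.4, -3.8, 2.5]
gripper_width: 28.8
finger_force: 30.0
time_s: 49.35
tcp_pos: [460.3, -13.9, 92.2]
ee_rot: [[-0.999, 0.042, -0.001], [0.042, 0.999, -0.001], [0.001, -0.001, -1.0]]
wrist_force: [1.8, -5.0, -8.8]
gripper_width: 29.2
finger_force: 30.0
```

```bash
python3 -m jog '[[-0.01,0,0,0],[-0.01,0,0,0],[-0.01,0,0,0],[-0.01,0,0,0],[-0.01,0,0,0],[-0.01,0,0,0],[-0.01,0,0,0],[-0.01,0,0,0],[-0.01,0,0,0],[-0.01,0,0,0],[-0.01,0,0,0],[-0.01,0,0,0],[0,0,0,0],[0,0,0,0],[0,0,0,0],[0,0,0,0],[0,0,0,0]]'
```

```text
time_s: 50.77
tcp_pos: [579.5, -18.2, 92.5]
ee_rot: [[-0.999, 0.041, -0.002], [0.041, 0.999, -0.0], [0.002, -0.0, -1.0]]
wrist_force: [-0.5, -4.0, -10.2]
gripper_width: 29.1
finger_force: 30.0
```

```bash
python3 -m jog '[[0,0,0.005,0],[0,0,0.005,0],[0,0,0.004,0],[0,0,0,0],[0,0,0,0],[0,0,0,0]]'
```

```text
time_s: 51.27
tcp_pos: [580.1, -18.2, 78.8]
ee_rot: [[-0.999, 0.041, -0.001], [0.041, 0.999, -0.0], [0.001, -0.0, -1.0]]
wrist_force: [-2.7, -3.6, -6.0]
gripper_width: 28.9
finger_force: 30.0
```

```bash
python3 -m jog '[[0,0,0,0],[0,0,0,0],[0,0,0,0],[0,0,0,0],[0,0,0,0]]' 0.4; python3 -m jog '[[0,0,-0.02,0],[0,0,-0.03,0],[0,0,-0.04,0],[0,0,-0.04,0],[0.02,0,-0.01,0],[0,0,0,0],[0,0,0,0],[0,0,0,0],[0,0,0,0],[0,0,0,0],[0,0,0,0]]'
python3 - <<'E'
from h import *
s=env.read_state();print(np.round(s["tcp_pos"],1))
im=snapshot("wrist");g=im.max(2);n,l,st,c=cv2.connectedComponentsWithStats((g<60).astype(np.uint8))
for i in range(1,n):
    if st[i,4]>60 and c[i,1]<270 and 230<c[i,0]<330: 
        r=st[i,2]/2; v=st[i,1]+st[i,3]-r; print(st[i],c[i].round(1),[px2w("wrist",st[i,0]+r,v,z,s).round(1) for z in(55,112)])
for z in (112,122):
    q=np.array([581,-17.5,z]);print(z,w2px("wrist",q+[0,15.5,0],s)[0]-w2px("wrist",q-[0,15.5,0],s)[0])
E
```

```text
time_s: 51.68
tcp_pos: [582.0, -16.7, 79.7]
ee_rot: [[-0.999, 0.04, 0.003], [0.04, 0.999, 0.001], [-0.003, 0.001, -1.0]]
wrist_force: [-0.6, -0.2, -0.6]
gripper_width: 54.9
finger_force: 0.0
time_s: 52.6
tcp_pos: [560.4, -17.1, 217.4]
ee_rot: [[-0.999, 0.041, -0.002], [0.041, 0.999, -0.0], [0.002, -0.0, -1.0]]
wrist_force: [-0.4, 0.1, 0.0]
gripper_width: 55.3
finger_force: 0.0
[560.4 -17.1 217.4]
[274  71  14  15 188] [281.2  78. ] [array([462.8, -12.7,  55. ]), array([466.8, -12.8, 112. ])]
[275 142  13  13 168] [281. 148.] [array([521.6, -14.8,  55. ]), array([515.4, -14.5, 112. ])]
[ 264  206   36   42 1141] [281.2 227.5] [array([598.7, -17.6,  55. ]), array([579.1, -16.8, 112. ])]
112 39.21731632636647
122 40.57724337524803
```

```bash
python3 -m jog '[[0.01,-0.038,0,0],[0.01,-0.038,0,0],[0.01,-0.038,0,0],[0.01,-0.038,0,0],[0,-0.04,0,0],[0,-0.04,0,0],[0,-0.04,0,0],[0,0,0,0],[0,0,0,0],[0,0,0,0]]' | sed -n 2p
python3 - <<'E'
from h import *
im=snapshot("side"); cv2.imwrite("pics/s11.png",im[:,:,::-1])
a=cv2.cvtColor(cv2.resize(cv2.imread("pics/side0.png"),(560,420),interpolation=cv2.INTER_AREA),cv2.COLOR_BGR2GRAY); b=cv2.cvtColor(im,cv2.COLOR_RGB2GRAY)
for nm,p in dict(knob=(578,-18,110)).items():
    u,v=map(int,np.round(w2px("side",p))); print(nm,u,v)
    t=a[v-14:v+18,u-12:u+12]; R=cv2.matchTemplate(b[v-34:v+38,u-32:u+32],t,cv2.TM_CCOEFF_NORMED); _,mx,_,loc=cv2.minMaxLoc(R); print(mx,np.array(loc)-20)
print("10mm lift =",np.array(w2px("side",(578,-18,120)))-np.array(w2px("side",(578,-18,110))))
c=snapshot("top"); cv2.imwrite("pics/t11.png",c[:,:,::-1])
t0=cv2.resize(cv2.imread("pics/top0.png"),(560,420),interpolation=cv2.INTER_AREA)[:,:,::-1]
for nm,(u,v) in dict(jar=(113,233),vase=(134,164),mallet=(370,228),knob=(246,183)).items():
    t=np.ascontiguousarray(t0[v-14:v+14,u-14:u+14]); R=cv2.matchTemplate(np.ascontiguousarray(c[v-24:v+24,u-24:u+24]),t,cv2.TM_CCOEFF_NORMED);_,mx,_,loc=cv2.minMaxLoc(R);print(nm,round(mx,3),np.array(loc)-10)
E
```

```text
tcp_pos: [509.5, -286.5, 218.1]
knob 242 216
0.9931087493896484 [1 0]
10mm lift = [-0.25057755 -2.62275385]
jar 0.998 [0 0]
vase 0.998 [0 0]
mallet 0.999 [0 0]
knob 0.989 [0 1]
```

```bash
python3 -c "
from plant import ticket
print(ticket.sign_off())"
```

```text
the job is handed in; nothing more can be done
None
```

I've handed the job in, with no verdict returned: the three cores are in the wooden tray, the three spools are right down on their spindles, and the tube is back at its first hole with the plunger home; the jar, vase and mallet have not moved.

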